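# Fit the daylight filter and switch on the gem light base

### The arm

A 6-joint arm with a two-finger parallel gripper is mounted at the origin on the work surface. World frame = base frame: x ahead of the robot, y to its left, z up, the work surface at z = 0. Lengths are in m, angles in rad, forces in N, time in s.
With the tool pointing down it reaches from about 0.375 to 0.9 m from the base axis. Payload 3.1 kg.
Tool frame: the origin (TCP) lies where the fingers leave the gripper's body, on its centre line; the fingertips stand 73 mm ahead of it and the grasp point (between the pads) lies 54 mm ahead of it; z points along the fingers, y is the line along which they close (so a half turn about z gives the same grasp; the last joint's range is limited). The gripper opens to 85 mm and grips with 20 to 120 N. Pads are 22 mm wide; open, the fingers measure 114 mm over their backs; the gripper's body (76 mm by 85 mm) begins 54 mm behind the grasp point. The pads swing forward as they close: fully open they stand 13 mm farther back than shut.
Start: joints at [1.048, 0.527, 1.433, -0, 1.181, -0.178], TCP at [0.211, 0.588, 0.304] pointing down, gripper open.
Joint ranges: [-3.08, 3.08], [-0.75, 2.2], [0.22, 2.44], [-1.43, 4.57], [0, 2.65], [-2.85, 2.85]. Speed limits (rad/s): [2.79, 2.79, 3.14, 3.14, 3.14, 3.14].

### API

Orientations are given as a unit quaternion [x, y, z, w].
In Python, from station import manip gives the robot as it stands.
- The arm moves only by the shell command python3 -m crank 'ROWS' [FORCE]. ROWS is JSON, a list of rows, each an object with "dp": the shift along the tool's x, y, z normalised to -1 to 1, where 1 is 50 cm, a list of three; "delta_rot": the turn, a rotation vector about the tool's x, y, z normalised to -1 to 1, where 1 is 2 pi rad, a list of three; "fingers": the opening, from -1 (shut) to 1 (fully open). A call has 1 to 12 rows; each row shifts and turns the commanded pose from where the row before left it, along the tool's axes as they then stand; what a row does not reach is not made up. A row lasts 1/12 s, in which the tool goes at most 41.7 mm and 7.16 degrees, less where a joint would pass 70% of its speed; a pose out of reach is approached as far as the arm can. A call with a number of a shift or a turn outside -1 to 1 is refused whole. A call with a gripper value outside its range is refused whole. The fingers move at their own pace and stop on an object; FORCE is the grip in N (left out, the last holds). Time passes only in rows, so rows that do not move let the fingers close. It gives the time, the measured TCP pose, the force, the opening and the grip force at its end, in the units of the state.
- manip.sense(): the state, without advancing time (a new reading comes with each control period).
- manip.snapshot(name): name is "side" or "top" or "wrist"; returns (picture, depth): 400x640x3 uint8, red, green, blue; 400x640 float32, m along the optical axis (not along the pixel's ray), 0 where there is no reading.
- manip.camera_model(name): a dict with "fx", "fy", "cx", "cy" (pixels), "origin" and "attitude" of the camera in the world. Camera axes: x right, y up, looking along -z (the intrinsics and any distortion apply to the point x, -y, -z); pixel columns grow to the right and rows downward; lengths in m; the calibration is good to about 2 mm. A picture is of the moment at which its call begins: read the wrist's pose just before it. camera_model takes no time and is no camera call; for the wrist camera it gives the pose at the moment of the call.
- manip.sign_off(): hands the job in; it is judged then, once.
The state is a dict: "t": time; "q": joint angles; "qd": joint speeds; "tau": joint torques, N m; "tcp_pos": TCP position; "tool_rot": TCP orientation; "force": force on the tool from outside, world axes, zero at the start; "ft_torque": the same for the moment, N m; "finger_gap": opening from 0.0 (shut) to 1.0 (fully open); "gripper_force": force on a finger pad.
Only numpy, scipy, OpenCV 4.12 (cv2) and the standard library are available. Lean on these libraries where they do the work, as an engineer would, in place of code of your own. Each camera call takes 0.05 s, during which the arm holds its last target. There are 200 camera calls.

### The job

Gently lay the square blue glass filter flat into the square well of the grey light base, all the way down, and let go of it; only then switch the base on by pushing its slide switch by the orange ridge, across its click, fully to the on end (the green mark then shows behind it). Leave the round filter, the stone box, the tweezers and the loupe where they lie.

Things in the scene. Friction and masses are not known exactly. Their poses are not given: they have to be found in the camera images.
- plate_mid (a point): Centre (half-way up) of the square blue frosted-glass filter, a loose plate 64 x 64 x 14 mm, about 0.14 kg, lying flat; x and y are parallel to its edges, z up. Its four sides are alike. Things lie close to it on two opposite sides (about 10 mm off on one), so it can only be gripped across its other two sides, where some 30 mm or more is free for each finger.
- disc_center (a point): Centre (half-way up) of a round blue glass filter, 64 mm diameter, 14 mm thick, loose on the desk; does not fit the well; leave alone.
- stonebox_mid (a point): Centre (half-way up) of a black and red stone box, 60 x 60 x 30 mm, loose on the desk; leave alone.
- tweezers_mid (a point): Middle of steel tweezers lying flat on the desk, about 150 mm long along their y axis, 17 mm wide, 6 mm high; leave alone.
- loupe_mid (a point): Centre (half-way up) of a closed steel loupe, 77 mm long along its x axis, 34 mm wide, 18 mm high, lying loose on the rear of the light base; leave alone.
- lightbase: Grey light base fixed to the desk, 190 (x) x 220 (y) x 36 mm high; origin at the centre of its underside, z up, its front faces -x. Its top face is 36 mm above the desk. It carries the well, the switch and, at the rear, a lamp on a post.
- well (a point): Centre of the floor of the square well in the light base's top, at (-25, +55) mm in the base's frame, axes parallel to the base's; the well is 67 x 67 mm and 8 mm deep with a 1.5 mm bevel, so the seated filter stands 6 mm proud of the top face and can be held by that upper part while it is lowered in. There is no obstacle above the top face within 85 mm of the well centre along the base's y, but the lamp post stands 100 mm behind it.
- lamp_post (a point): Foot of the fixed lamp post, on the top face at (+75, +55) mm in the base's frame: a 16 mm post rising 160 mm above the face (foot collar 28 mm wide, 6 mm high), with a 14 mm arm from its top, running out to (+120, +100) mm in the base's frame, 160 mm above the face (swung aside), ending in a hanging black lamp head 44 mm in diameter whose lower end is 134 mm above the face and whose upper end is 179 mm above it.
- switch_ridge (a point): Centre of the orange ridge of the slide switch, half-way up it; it moves with the switch. The ridge stands 7 mm above the base's top face, is 22 mm wide along the base's x and 6 mm thick along the base's y; it sits on a black slide, 23 x 46 mm, flush with the face. Axes parallel to the base's. When off it is at (-25, -72) mm in the base's frame.
- switch (a joint): Travel of the slide switch in m: 0 = off, 0.014 = fully on; it moves along the base's +y (towards the well). It is held at either end by an over-centre spring: about 3.5 N starts it, and once pushed past its middle (0.007) it springs to the end by itself; short of that it springs back. Pushed towards on, its ridge travels 14 mm to a hard stop.
- plate: The same square filter as plate_mid, with its origin at the centre of its underside.
Not all that is in view belongs to the job. What is shaped like the plate but pink is not meant.

How it is judged:
By the outcome, as a careful person would: the job done as asked, in the order asked, and still so for the second after the job is handed in, with the robot touching nothing.
It also fails if it takes over 54 s, if anything falls off the work surface, if the arm or the gripper's body presses on something with over 40 N, if the wrist force passes 120 N, or if a joint passes its speed limit or range.

## Working session

There is one attempt and no reset: what is moved stays moved. The work goes in short steps, Python scripts to look and compute and a shell command to move; the robot and the scene stay as the last step left them, time stands still between calls to the robot, and variables do not carry over. Pictures are saved under pics/ and viewed, at most 10 in all, crops included, and the job is handed in when it is done.

```bash
mkdir -p pics
cat > h.py <<'E'
import numpy as np, cv2
from scipy.spatial.transform import Rotation as R
from station import manip
def Rm(a):
    a=np.array(a,float)
    return a if a.shape==(3,3) else R.from_quat(a).as_matrix()
def ray(c,u,v):
    d=np.stack([(np.asarray(u,float)-c['cx'])/c['fx'],-(np.asarray(v,float)-c['cy'])/c['fy'],-np.ones(np.shape(u))],-1)
    return d@Rm(c['attitude']).T
def on_plane(c,u,v,z):
    d=ray(c,u,v);o=np.array(c['origin']);return o+d*((z-o[2])/d[...,2])[...,None]
def cloud(c,dep):
    v,u=np.mgrid[:400,:640];return np.array(c['origin'])+ray(c,u,v)*dep[...,None]
def proj(c,p):
    q=(np.asarray(p)-c['origin'])@Rm(c['attitude']);return c['cx']+c['fx']*q[...,0]/-q[...,2],c['cy']+c['fy']*q[...,1]/q[...,2]
E
python3 - <<'E'
from h import *
s=manip.sense();print(s)
ims=[]
for n in('top','side'):
    c=manip.camera_model(n);print(n,c)
    im,d=manip.snapshot(n);np.savez('pics/'+n,im=im,d=d)
    cv2.imwrite(f'pics/{n}0.png',im[...,::-1])
E
```

```text
{'t': 0.0, 'q': array([ 1.04849572e+00,  5.28457627e-01,  1.43389818e+00, -1.00686117e-05,
        1.18139261e+00, -1.78517087e-01]), 'qd': array([ 7.62262595e-04,  1.99853909e-04,  1.39356365e-03,  2.24119062e-03,
        3.68763300e-06, -1.44735159e-03]), 'tau': array([ 2.19673137e-03, -4.42338681e+01, -1.78032911e+01, -1.59776373e-04,
        8.34675680e-03,  4.76539725e-06]), 'tcp_pos': array([0.21035883, 0.58794326, 0.30294   ]), 'tool_rot': array([ 1.71044550e-01,  9.85262706e-01, -1.01398224e-03, -3.65645737e-04]), 'force': array([-0.15708128,  0.37865621,  0.11535969]), 'ft_torque': array([-0.01413118,  0.05008184, -0.03849701]), 'gripper_force': 0.0, 'finger_gap': 1.000733780829582}
top {'fx': 503.9620358898179, 'fy': 503.9620358898179, 'cx': 322.30042237978336, 'cy': 198.47254317483905, 'origin': array([0.4649152 , 0.09431098, 1.12356557]), 'attitude': array([-0.02572105,  0.01975165,  0.70992313, -0.70353212])}
side {'fx': 496.73382845038213, 'fy': 496.73382845038213, 'cx': 320.6101707128433, 'cy': 204.4830741018868, 'origin': array([ 0.4281856 , -1.04445141,  0.81149988]), 'attitude': array([ 0.47541488, -0.01806151, -0.03693986,  0.87880027])}
```

View pics/top0.png

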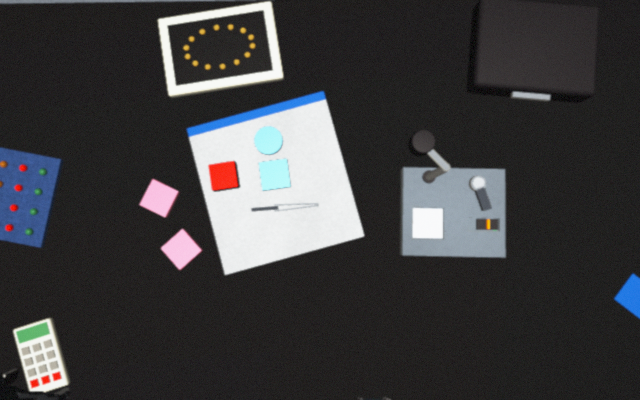

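View pics/side0.png

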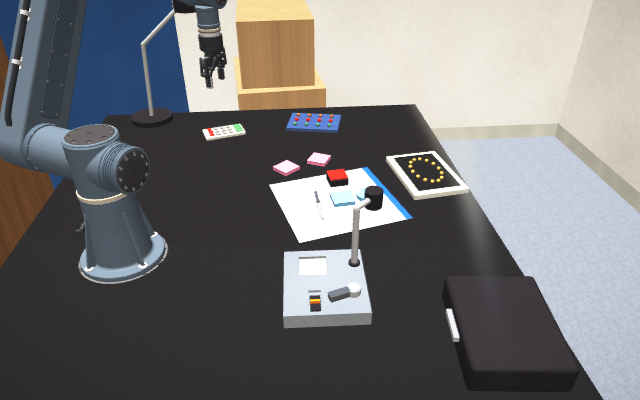

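The top view shows these candidates: the cyan-blue square at (274,174), the cyan disc at (268,139), and the pink squares at (159,198) and (181,249). The square at (274,174) fits: it is blue and square, with the disc and tweezers close on two opposite sides. The base is at (453,212), the well at (427,223), and the switch at (487,224).

```bash
cat > m1.py <<'E'
from h import *
f=np.load('pics/top.npz');im,d=f['im'],f['d'];c=manip.camera_model('top')
hsv=cv2.cvtColor(im,cv2.COLOR_RGB2HSV)
def rects(m,z,name,amin=60):
    m=cv2.morphologyEx(m.astype(np.uint8),cv2.MORPH_OPEN,np.ones((2,2)))
    for k in cv2.findContours(m,cv2.RETR_EXTERNAL,cv2.CHAIN_APPROX_NONE)[0]:
        if cv2.contourArea(k)<amin: continue
        k=k[:,0,:]
        P=on_plane(c,k[:,0],k[:,1],z)
        r=cv2.minAreaRect((P[:,:2]*1000).astype(np.float32))
        print(name,k.mean(0).round(1),np.round(r[0],1),np.round(r[1],1),round(r[2],1))
H,S,V=[hsv[...,i].astype(int) for i in range(3)]
rects((H>80)&(H<100)&(S>45)&(V>150),.014,'cyan')
rects((H<8)&(S>180)&(V>150),.03,'red')
rects((H<22)&(H>10)&(S>180)&(V>150),.040,'orange',8)
b=np.zeros((400,640),bool);b[150:275,390:520]=1
rects(b&(V>235)&(S<20),.028,'well')
rects(b&(V>75),.036,'base')
P=cloud(c,d)
for u,v in((274,174),(268,139),(427,223),(410,245),(300,240),(223,176)):print(u,v,P[v,u].round(4))
cr=im[90:270,180:520]
print(im[174,274],im[139,268],im[223,427],im[245,410],im[240,300])
cv2.imwrite('pics/crop0.png',cv2.resize(cr,(800,424),interpolation=cv2.INTER_CUBIC)[...,::-1])
E
python3 m1.py
```

```text
cyan [275.4 175.4] [588.7 207.2] [63.  64.2] 7.6
cyan [269.1 141.4] [664.6 220.8] [61.9 61.5] 44.8
red [224.3 176.7] [585.2 317. ] [55.8 55.6] 8.2
orange [487.5 225. ] [ 474.5 -250.1] [ 2.1 17.2] 88.3
orange [  2.7 164.7] [615.3 798.4] [11.1  6.6] 89.4
well [428.1 223.8] [ 478.8 -125.4] [60.7 62.9] 88.8
base [453.  209.1] [ 520.1 -180.4] [223.9 229.4] 88.2
274 174 [0.5922 0.2103 0.0103]
268 139 [0.6705 0.2233 0.012 ]
427 223 [ 0.4802 -0.1236  0.0264]
410 245 [ 0.4331 -0.0844  0.0347]
300 240 [0.4453 0.1537 0.0036]
223 176 [0.5867 0.32   0.0287]
[183 248 250] [180 247 250] [249 250 250] [147 161 169] [233 234 234]
```

View pics/crop0.png

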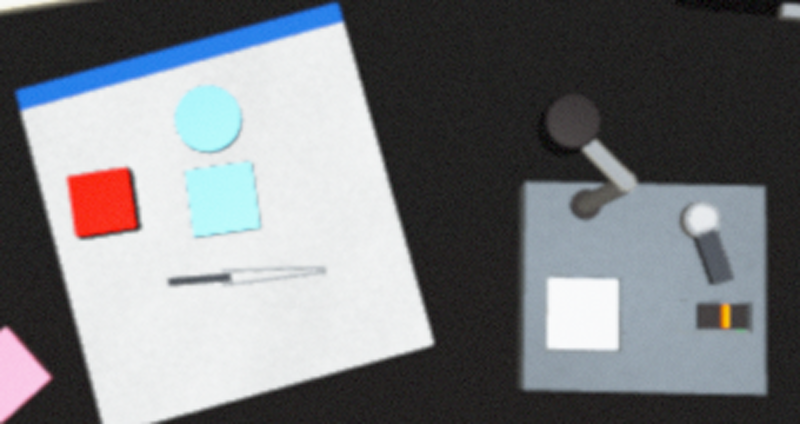

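The crop confirms it: the blue square in crop (223,200) lies between the disc (above) and the tweezers (below), and the left and right sides are free for the fingers. The two pink squares are not meant. I'll move above it now.

```bash
python3 -m crank '[{"dp":[-0.069,-0.033,0.012],"delta_rot":[0,0,0],"fingers":1},{"dp":[-0.069,-0.033,0.012],"delta_rot":[0,0,0],"fingers":1},{"dp":[-0.069,-0.033,0.012],"delta_rot":[0,0,0],"fingers":1},{"dp":[-0.069,-0.033,0.012],"delta_rot":[0,0,0],"fingers":1},{"dp":[-0.069,-0.033,0.012],"delta_rot":[0,0,0],"fingers":1},{"dp":[-0.069,-0.033,0.012],"delta_rot":[0,0,0],"fingers":1},{"dp":[-0.069,-0.033,0],"delta_rot":[0,0,0],"fingers":1},{"dp":[-0.069,-0.033,0],"delta_rot":[0,0,0],"fingers":1},{"dp":[-0.069,-0.033,0],"delta_rot":[0,0,0],"fingers":1},{"dp":[-0.069,-0.033,0],"delta_rot":[0,0,0],"fingers":1},{"dp":[-0.069,-0.033,0],"delta_rot":[0,0,0],"fingers":1},{"dp":[-0.069,-0.033,0],"delta_rot":[0,0,0],"fingers":1}]' 40
python3 -m crank '[{"dp":[-0.069,-0.033,0],"delta_rot":[0,0,0],"fingers":1},{"dp":[-0.069,-0.033,0],"delta_rot":[0,0,0],"fingers":1},{"dp":[0,0,0],"delta_rot":[0,0,-0.019],"fingers":1},{"dp":[0,0,0],"delta_rot":[0,0,-0.019],"fingers":1},{"dp":[0,0,0],"delta_rot":[0,0,-0.019],"fingers":1},{"dp":[0,0,0],"delta_rot":[0,0,-0.019],"fingers":1},{"dp":[0,0,0],"delta_rot":[0,0,0],"fingers":1}]'
cat >> h.py <<'E'
def goto(x,y,z,yaw):
    "shift (units, current tool axes) and turn about tool z (units) so that tool y points at yaw deg"
    s=manip.sense();T=Rm(s['tool_rot']);p=np.array(s['tcp_pos'])
    a=np.degrees(np.arctan2(T[1,1],T[0,1]))
    print('t',round(s['t'],2),'tcp',p.round(4),'yawY',a.round(2),'tilt',T[:,2].round(4),'gap',round(s['finger_gap'],3),'F',np.round(s['force'],1))
    print('dp total',(T.T@(np.array([x,y,z])-p)/.5).round(4),'rot',round(-((yaw-a+90)%180-90)/360,4))
E
python3 - <<'E'
from h import *
goto(.5887,.2072,.25,97.6)
c=manip.camera_model('wrist')
im,d=manip.snapshot('wrist');np.savez('pics/w1',im=im,d=d,o=c['origin'],a=c['attitude']);cv2.imwrite('pics/w1.png',im[...,::-1]);print(c)
E
```

```text
t: 1.1
tcp_pos: [0.5345, 0.2608, 0.2675]
tool_rot: [0.171, 0.985, -0.0, -0.0]
force: [1.0, 0.2, -0.4]
finger_gap: 0.999
gripper_force: 0.0
t: 1.68
tcp_pos: [0.5873, 0.2078, 0.2673]
tool_rot: [-0.068, 0.998, -0.0, -0.001]
force: [-0.9, -0.5, -0.6]
finger_gap: 0.999
gripper_force: 0.0
t 1.68 tcp [0.5873 0.2078 0.2673] yawY 97.75 tilt [-1.3e-03 -2.0e-04 -1.0e+00] gap 0.999 F [-0.9 -0.5 -0.6]
dp total [-0.0027 -0.0016  0.0346] rot 0.0004
{'fx': 330.0945854915668, 'fy': 330.0945854915668, 'cx': 320.86346171167696, 'cy': 202.42103463384385, 'origin': array([0.52137611, 0.19896671, 0.33774234]), 'attitude': array([-0.08714034, -0.09983708,  0.74669771,  0.65182947])}
```

View pics/w1.png

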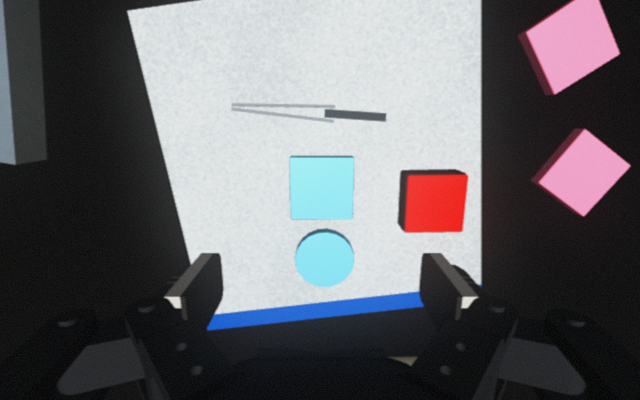

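The wrist view shows the plate at (322,187), centred between the fingers (columns 221 and 421) and square to them. The tweezers are at (310,112), the disc at (325,258), and the red box at (433,202) beyond the right finger's path.

```bash
cat > m2.py <<'E'
from h import *
import sys
f=np.load('pics/w1.npz');im,d=f['im'],f['d'];c=manip.camera_model('wrist');c['origin'],c['attitude']=f['o'],f['a']
hsv=cv2.cvtColor(im,cv2.COLOR_RGB2HSV);H,S,V=[hsv[...,i].astype(int) for i in range(3)]
for nm,m,z in(('cyan',(H>80)&(H<100)&(S>60)&(V>190),.014),('red',(H<8)&(S>180)&(V>200),.03)):
  for k in cv2.findContours(m.astype(np.uint8),cv2.RETR_EXTERNAL,cv2.CHAIN_APPROX_NONE)[0]:
    if cv2.contourArea(k)<300: continue
    k=k[:,0,:];P=on_plane(c,k[:,0],k[:,1],z);r=cv2.minAreaRect((P[:,:2]*1000).astype(np.float32));print(nm,np.round(r[0],1),np.round(r[1],1),round(r[2],1))
# finger heights in tool frame
P=cloud(c,d);s=manip.sense();Q=(P-s['tcp_pos'])@Rm(s['tool_rot'])*1000
for u,v in((208,258),(215,256),(215,285),(430,258),(190,305)):print(u,v,Q[v,u].round(1))
m=(d>0)&(P[...,2]>.12);q=Q[m];print('max forward',np.percentile(q[:,2],[90,99,99.9]).round(1))
print('paper z',np.median(P[30:80,250:400,2]),'plate',np.median(P[170:205,300:340,2]))
E
python3 m2.py
```

```text
cyan [671.5 222.8] [61.5 62.1] 7.8
cyan [594.1 209.2] [62.7 63.9] 7.8
red [590.7 320. ] [56.2 55.8] 8.4
208 258 [ 10.5 -44.9  50.4]
215 256 [ 10.6 -42.7  52.2]
215 285 [ -1.1 -42.9  49.8]
430 258 [10.7 43.4 50.7]
190 305 [  5.2 -43.1  25.6]
max forward [26.7 53.1 58.2]
paper z 0.001335805365106607 plate 0.014428998552061728
```

```bash
python3 -m crank '[{"dp":[-0.0137,0.001,0.03],"delta_rot":[0,0,0],"fingers":1},{"dp":[0,0,0.05],"delta_rot":[0,0,0],"fingers":1},{"dp":[0,0,0.06],"delta_rot":[0,0,0],"fingers":1},{"dp":[0,0,0.06],"delta_rot":[0,0,0],"fingers":1},{"dp":[0,0,0.06],"delta_rot":[0,0,0],"fingers":1},{"dp":[0,0,0.05],"delta_rot":[0,0,0],"fingers":1},{"dp":[0,0,0.04],"delta_rot":[0,0,0],"fingers":1},{"dp":[0,0,0.02],"delta_rot":[0,0,0],"fingers":1},{"dp":[0,0,0.0115],"delta_rot":[0,0,0],"fingers":1},{"dp":[0,0,0],"delta_rot":[0,0,0],"fingers":0.7},{"dp":[0,0,0],"delta_rot":[0,0,0],"fingers":0.7}]' 25
python3 - <<'E'
from h import *
goto(.594,.2092,.0765,97.8)
c=manip.camera_model('wrist')
im,d=manip.snapshot('wrist');cv2.imwrite('pics/w2.png',im[150:400,120:520,::-1])
P=cloud(c,d);s=manip.sense();Q=(P-s['tcp_pos'])@Rm(s['tool_rot'])*1000
for sg in(-1,1):
    m=(d>0)&(sg*Q[...,1]>25)&(sg*Q[...,1]<60)&(abs(Q[...,0])<14)&(P[...,2]>.016);print(sg,np.percentile(Q[m][:,2],[90,99,100]).round(1),np.abs(Q[m][:,1]).min())
E
```

```text
t: 2.65
tcp_pos: [0.5948, 0.2097, 0.0779]
tool_rot: [-0.066, 0.998, 0.0, 0.001]
force: [0.0, 0.1, 0.5]
finger_gap: 0.848
gripper_force: 0.0
t 2.65 tcp [0.5948 0.2097 0.0779] yawY 97.62 tilt [ 1.4e-03  2.0e-04 -1.0e+00] gap 0.848 F [0.  0.1 0.5]
dp total [ 0.0017 -0.0008  0.0028] rot -0.0005
-1 [42.3 58.7 62.4] 26.99580613626149
1 [42.6 58.9 62.4] 25.993815432694262
```

View pics/w2.png

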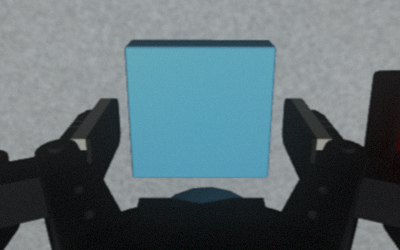

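Finger margins on both sides of the plate look even in this crop (about 118 to 127 left, 273 to 284 right). I'll drop slightly and close.

```bash
python3 -m crank '[{"dp":[0,0,0.0035],"delta_rot":[0,0,0],"fingers":0.7},{"dp":[0,0,0],"delta_rot":[0,0,0],"fingers":0.6},{"dp":[0,0,0],"delta_rot":[0,0,0],"fingers":0.3},{"dp":[0,0,0],"delta_rot":[0,0,0],"fingers":0.3},{"dp":[0,0,0],"delta_rot":[0,0,0],"fingers":0.3},{"dp":[0,0,0],"delta_rot":[0,0,0],"fingers":0.3}]' 25
python3 - <<'E'
from h import *
goto(.594,.2092,.0765,97.8)
c=manip.camera_model('wrist')
im,d=manip.snapshot('wrist')
np.savez('pics/w3',im=im,d=d,o=c['origin'],a=c['attitude'])
P=cloud(c,d);s=manip.sense();Q=(P-s['tcp_pos'])@Rm(s['tool_rot'])*1000
for sg in(-1,1):
    m=(d>0)&(sg*Q[...,1]>25)&(sg*Q[...,1]<60)&(abs(Q[...,0])<14)&(P[...,2]>.0);print(sg,np.percentile(Q[m][:,2],[90,99,100]).round(1),np.abs(Q[m][:,1]).min())
E
```

```text
t: 3.2
tcp_pos: [0.5947, 0.2096, 0.0767]
tool_rot: [-0.067, 0.998, 0.0, 0.001]
force: [-1.1, -0.5, 7.0]
finger_gap: 0.735
gripper_force: 27.2
t 3.2 tcp [0.5947 0.2096 0.0767] yawY 97.66 tilt [ 1.7e-03  2.0e-04 -1.0e+00] gap 0.735 F [-1.1 -0.5  7. ]
dp total [ 0.0015 -0.0006  0.0004] rot -0.0004
-1 [63.2 76.  76.7] 25.012081049329133
1 [63.3 76.  76.7] 25.001698374324807
```

```bash
python3 -m crank '[{"dp":[0,0,-0.01],"delta_rot":[0,0,0],"fingers":0.3},{"dp":[0,0,-0.03],"delta_rot":[0,0,0],"fingers":0.3},{"dp":[0,0,-0.05],"delta_rot":[0,0,0],"fingers":0.3},{"dp":[0,0,-0.06],"delta_rot":[0,0,0],"fingers":0.3},{"dp":[0.012,-0.025,-0.04],"delta_rot":[0,0,0],"fingers":0.3},{"dp":[0.024,-0.05,-0.04],"delta_rot":[0,0,0],"fingers":0.3},{"dp":[0.025,-0.05,-0.04],"delta_rot":[0,0,0],"fingers":0.3},{"dp":[0.025,-0.05,-0.04],"delta_rot":[0,0,0],"fingers":0.3},{"dp":[0.025,-0.05,-0.04],"delta_rot":[0,0,0],"fingers":0.3},{"dp":[0.025,-0.05,-0.04],"delta_rot":[0,0,0],"fingers":0.3},{"dp":[0.025,-0.05,-0.04],"delta_rot":[0,0,0],"fingers":0.3},{"dp":[0.025,-0.05,0],"delta_rot":[0,0,0],"fingers":0.3}]' 25
python3 -m crank '[{"dp":[0.025,-0.05,0],"delta_rot":[0,0,0],"fingers":0.3},{"dp":[0.011,-0.025,0],"delta_rot":[0,0,0],"fingers":0.3},{"dp":[0,0,0],"delta_rot":[0,0,0.0125],"fingers":0.3},{"dp":[0,0,0],"delta_rot":[0,0,0.0125],"fingers":0.3},{"dp":[0,0,0],"delta_rot":[0,0,0],"fingers":0.3},{"dp":[0,0,0],"delta_rot":[0,0,0],"fingers":0.3}]'
python3 - <<'E'
from h import *
goto(.4825,-.124,.15,88.7)
c=manip.camera_model('wrist')
im,d=manip.snapshot('wrist');np.savez('pics/w4',im=im,d=d,o=c['origin'],a=c['attitude']);cv2.imwrite('pics/w4.png',im[...,::-1])
E
```

```text
t: 4.25
tcp_pos: [0.5281, 0.01, 0.2942]
tool_rot: [-0.067, 0.998, -0.001, 0.004]
force: [1.9, -0.4, -2.3]
finger_gap: 0.736
gripper_force: 28.3
t: 4.75
tcp_pos: [0.5138, -0.0282, 0.2903]
tool_rot: [0.011, 1.0, 0.0, -0.0]
force: [1.3, -0.3, -1.7]
finger_gap: 0.735
gripper_force: 28.3
t 4.75 tcp [ 0.5138 -0.0282  0.2903] yawY 88.76 tilt [-6.e-04  2.e-04 -1.e+00] gap 0.735 F [ 1.3 -0.3 -1.7]
dp total [ 0.0583 -0.1929  0.2806] rot 0.0002
```

View pics/w4.png

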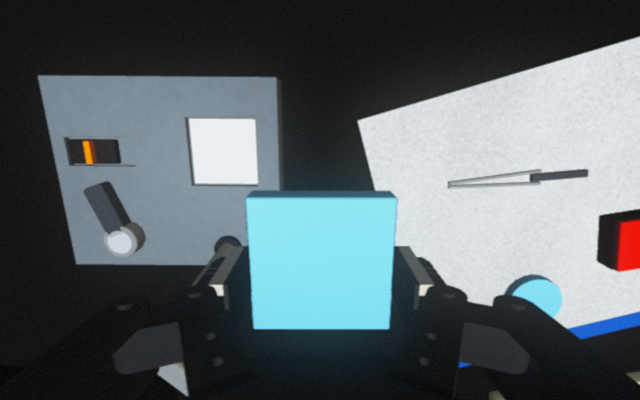

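The wrist view shows the plate held square in the fingers at (320,262). The well is at (223,151), fully visible, with the ridge at (88,152) and the loupe at (112,220). Next I'll compute the well and hand offsets.

```bash
cat > m4.py <<'E'
from h import *
f=np.load('pics/w4.npz');im,d=f['im'],f['d'];c=manip.camera_model('wrist');c['origin'],c['attitude']=f['o'],f['a']
s=manip.sense();T=Rm(s['tool_rot']);g=cv2.cvtColor(im,cv2.COLOR_RGB2GRAY).astype(float)
P=cloud(c,d);print('face z',np.median(P[200:250,150:180,2]),'floor z',np.median(P[130:170,205:240,2]),'cam',np.round(c['origin'],4))
def edge(p,q,z,w=5,n=25):
    "subpixel strongest gradient across the segment p-q -> line fitted on plane z"
    p,q=np.array(p,float),np.array(q,float);nrm=np.array([-(q-p)[1],(q-p)[0]])/np.linalg.norm(q-p);o=np.arange(-w,w+.01,.25);out=[]
    for t in np.linspace(.12,.88,n):
        X=(p+t*(q-p))+o[:,None]*nrm
        v=cv2.GaussianBlur(cv2.remap(g.astype(np.float32),X[:,0].astype(np.float32),X[:,1].astype(np.float32),cv2.INTER_LINEAR),(1,9),1.5).ravel()
        gr=abs(np.gradient(v));k=gr>.5*gr.max();out.append(p+t*(q-p)+nrm*(o[k]*gr[k]).sum()/gr[k].sum())
    out=np.array(out);W=on_plane(c,out[:,0],out[:,1],z)[:,:2]*1000
    l=cv2.fitLine(W.astype(np.float32),cv2.DIST_HUBER,0,.01,.01).ravel();return l,out.mean(0),W.mean(0)
def show(n,l):print(n,'ang',round(np.degrees(np.arctan2(l[0][1],l[0][0]))%180,2),'px',l[1].round(1),'W',l[2].round(2))
for z in(.036,.028):
    for n,p,q in(('-x',(190,118),(256,119)),('+x',(193,184),(258,185)),('-y',(189,119),(193,184)),('+y',(256,120),(258,184))):show(f'well{z} {n}',edge(p,q,z))
for n,p,q in(('-x',(45,76),(270,77)),('+x',(80,265),(200,265)),('-y',(39,80),(75,260)),('+y',(278,82),(280,180))):show('base '+n,edge(p,q,.036))
for n,p,q in(('-x',(250,197),(393,197)),('+x',(254,329),(390,329)),('-y',(248,200),(253,326)),('+y',(395,200),(391,326))):
    show('plate '+n,edge(p,q,s['tcp_pos'][2]-.0622))
print('tcp',s['tcp_pos']*1000, 'plate z',np.median(P[220:300,270:370,2]))
hsv=cv2.cvtColor(im,cv2.COLOR_RGB2HSV);v,u=np.nonzero((hsv[...,0]<22)&(hsv[...,1]>180)&(hsv[...,2]>120)&(np.arange(640)<130));print('ridge px',u.mean(),v.mean(),u.min(),u.max(),v.min(),v.max(),on_plane(c,u.mean(),v.mean(),.042)*1000)
E
python3 m4.py
```

```text
face z 0.0363978780170463 floor z 0.02869807149110265 cam [ 0.4473 -0.0267  0.3607]
well0.036 -x ang 88.51 px [223.  118.2] W [ 450.75 -119.95]
well0.036 +x ang 88.12 px [225.5 183.5] W [ 514.18 -123.74]
well0.036 -y ang 178.3 px [191.1 151.5] W [ 481.73 -154.28]
well0.036 +y ang 178.44 px [256.2 152. ] W [483.61 -90.62]
well0.028 -x ang 88.51 px [223.  118.2] W [ 450.84 -122.25]
well0.028 +x ang 88.12 px [225.5 183.5] W [ 515.83 -126.14]
well0.028 -y ang 178.3 px [191.1 151.5] W [ 482.58 -157.43]
well0.028 +y ang 178.44 px [256.2 152. ] W [484.5  -92.19]
base -x ang 88.35 px [157.5  75.7] W [ 411.47 -176.57]
base +x ang 88.22 px [140.  264.4] W [ 600.74 -224.23]
base -y ang 178.33 px [ 56.4 170.1] W [ 498.41 -290.31]
base +y ang 178.37 px [277.5 131. ] W [464.16 -68.7 ]
plate -x ang 88.72 px [321.5 197.2] W [481.24 -27.12]
plate +x ang 88.68 px [322.  328.9] W [544.46 -28.21]
plate -y ang 178.32 px [249.2 263.1] W [510.7  -59.44]
plate +y ang 178.33 px [392.9 263. ] W [512.03   3.55]
tcp [513.97210867 -28.06957612 290.29219787] plate z 0.22798854378266478
ridge px 87.67934782608695 151.77717391304347 82 93 141 163 [ 479.06914601 -251.23937441   42.        ]
```

```bash
python3 -m crank '[{"dp":[0.0092,-0.0324,0],"delta_rot":[0,0,0.0004],"fingers":0.3},{"dp":[0.0092,-0.0324,0.02],"delta_rot":[0,0,0.0004],"fingers":0.3},{"dp":[0.0092,-0.0324,0.02],"delta_rot":[0,0,0],"fingers":0.3},{"dp":[0.0092,-0.0324,0.03],"delta_rot":[0,0,0],"fingers":0.3},{"dp":[0.0092,-0.0324,0.04],"delta_rot":[0,0,0],"fingers":0.3},{"dp":[0.0092,-0.0324,0.04],"delta_rot":[0,0,0],"fingers":0.3},{"dp":[0,0,0.05],"delta_rot":[0,0,0],"fingers":0.3},{"dp":[0,0,0.05],"delta_rot":[0,0,0],"fingers":0.3},{"dp":[0,0,0.04],"delta_rot":[0,0,0],"fingers":0.3},{"dp":[0,0,0.02],"delta_rot":[0,0,0],"fingers":0.3},{"dp":[0,0,0.0106],"delta_rot":[0,0,0],"fingers":0.3},{"dp":[0,0,0],"delta_rot":[0,0,0],"fingers":0.3}]' 25
python3 - <<'E'
from h import *
goto(.4843,-.1246,.118,88.4)
E
```

```text
t: 5.8
tcp_pos: [0.484, -0.1243, 0.1294]
tool_rot: [0.014, 1.0, 0.0, -0.001]
force: [0.1, 0.3, -2.0]
finger_gap: 0.738
gripper_force: 28.3
t 5.8 tcp [ 0.484  -0.1243  0.1294] yawY 88.44 tilt [-1.4e-03  7.0e-04 -1.0e+00] gap 0.738 F [ 0.1  0.3 -2. ]
dp total [-0.0007 -0.0005  0.0227] rot 0.0001
```

```bash
python3 -m crank '[{"dp":[-0.0007,-0.0005,0.01],"delta_rot":[0,0,0],"fingers":0.3},{"dp":[0,0,0.01],"delta_rot":[0,0,0],"fingers":0.3},{"dp":[0,0,0.006],"delta_rot":[0,0,0],"fingers":0.3},{"dp":[0,0,0.004],"delta_rot":[0,0,0],"fingers":0.3},{"dp":[0,0,0.002],"delta_rot":[0,0,0],"fingers":0.3},{"dp":[0,0,0.002],"delta_rot":[0,0,0],"fingers":0.3},{"dp":[0,0,0.002],"delta_rot":[0,0,0],"fingers":0.3},{"dp":[0,0,0],"delta_rot":[0,0,0],"fingers":0.3}]' 25
```

```text
t: 6.47
tcp_pos: [0.4843, -0.125, 0.1121]
tool_rot: [0.014, 1.0, -0.0, 0.0]
force: [0.1, 0.6, -1.5]
finger_gap: 0.736
gripper_force: 28.3
```

```bash
python3 -m crank '[{"dp":[0,0,0.002],"delta_rot":[0,0,0],"fingers":0.3},{"dp":[0,0,0.002],"delta_rot":[0,0,0],"fingers":0.3},{"dp":[0,0,0],"delta_rot":[0,0,0],"fingers":0.3}]' 25
python3 - <<'E'
from h import *
goto(.4843,-.1246,.1045,88.4)
c=manip.camera_model('wrist')
im,d=manip.snapshot('wrist');np.savez('pics/w5',im=im,d=d,o=c['origin'],a=c['attitude']);cv2.imwrite('pics/w5.png',cv2.resize(im[120:360,160:480],(800,600))[...,::-1])
E
```

```text
t: 6.72
tcp_pos: [0.4843, -0.1249, 0.11]
tool_rot: [0.014, 1.0, 0.0, -0.0]
force: [-0.6, -0.1, -1.7]
finger_gap: 0.735
gripper_force: 28.3
t 6.72 tcp [ 0.4843 -0.1249  0.11  ] yawY 88.37 tilt [-2.e-04  1.e-04 -1.e+00] gap 0.735 F [-0.6 -0.1 -1.7]
dp total [-0.      0.0006  0.011 ] rot -0.0001
```

View pics/w5.png

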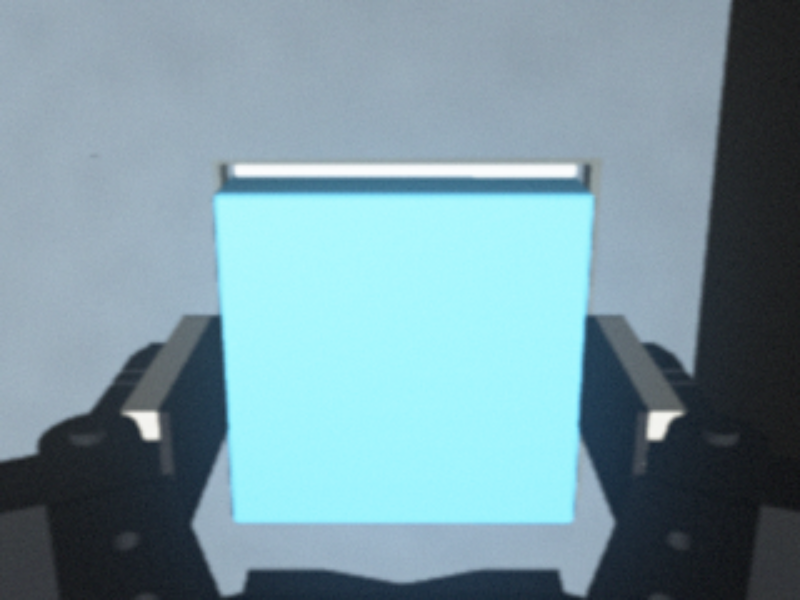

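In this view the plate's leading edge (216–593) sits inside the well opening (215–600), about 0.5 mm left of centre, so I nudge it right and lower it.

```bash
python3 -m crank '[{"dp":[0,0.001,0.002],"delta_rot":[0,0,0],"fingers":0.3},{"dp":[0,0,0.002],"delta_rot":[0,0,0],"fingers":0.3},{"dp":[0,0,0.002],"delta_rot":[0,0,0],"fingers":0.3},{"dp":[0,0,0],"delta_rot":[0,0,0],"fingers":0.3}]' 25
python3 -m crank '[{"dp":[0,0,0.002],"delta_rot":[0,0,0],"fingers":0.3},{"dp":[0,0,0.0015],"delta_rot":[0,0,0],"fingers":0.3},{"dp":[0,0,0],"delta_rot":[0,0,0],"fingers":0.3}]' 25
```

```text
t: 7.1
tcp_pos: [0.4843, -0.1244, 0.1069]
tool_rot: [0.014, 1.0, 0.0, -0.0]
force: [-0.1, 1.1, -1.5]
finger_gap: 0.733
gripper_force: 28.3
t: 7.35
tcp_pos: [0.4843, -0.1244, 0.1052]
tool_rot: [0.014, 1.0, 0.0, -0.0]
force: [-0.6, -0.2, -1.1]
finger_gap: 0.736
gripper_force: 28.3
```

```bash
python3 -m crank '[{"dp":[0,0,0.001],"delta_rot":[0,0,0],"fingers":0.3},{"dp":[0,0,0.001],"delta_rot":[0,0,0],"fingers":0.3},{"dp":[0,0,0],"delta_rot":[0,0,0],"fingers":0.3}]' 25
python3 - <<'E'
from h import *
c=manip.camera_model('wrist');im,d=manip.snapshot('wrist');P=cloud(c,d);print('plate top',np.median(P[220:300,270:370,2]),'face',np.median(P[130:170,180:230,2]))
E
```

```text
t: 7.6
tcp_pos: [0.4843, -0.1244, 0.1047]
tool_rot: [0.014, 1.0, -0.0, 0.0]
force: [-0.5, 0.2, 2.9]
finger_gap: 0.733
gripper_force: 28.7
plate top 0.04240171809878528 face 0.036347631621810664
```

The plate is seated (top 6.0 mm above the face, contact force felt). Releasing.

```bash
python3 -m crank '[{"dp":[0,0,0],"delta_rot":[0,0,0],"fingers":0.6},{"dp":[0,0,0],"delta_rot":[0,0,0],"fingers":0.75},{"dp":[0,0,0],"delta_rot":[0,0,0],"fingers":0.8},{"dp":[0,0,-0.006],"delta_rot":[0,0,0],"fingers":0.8},{"dp":[0,0,-0.02],"delta_rot":[0,0,0],"fingers":0.8},{"dp":[0,0,-0.05],"delta_rot":[0,0,0],"fingers":0.8},{"dp":[0,0,-0.06],"delta_rot":[0,0,0],"fingers":0.6},{"dp":[0,0,-0.06],"delta_rot":[0,0,0],"fingers":0},{"dp":[0,0,-0.06],"delta_rot":[0,0,0],"fingers":-1},{"dp":[0,0,-0.02],"delta_rot":[0,0,0],"fingers":-1},{"dp":[0,0,0],"delta_rot":[0,0,0],"fingers":-1},{"dp":[0,0,0],"delta_rot":[0,0,0],"fingers":-1}]' 25
python3 - <<'E'
from h import *
goto(.4843,-.262,.15,88.35)
c=manip.camera_model('wrist')
im,d=manip.snapshot('wrist');np.savez('pics/w6',im=im,d=d,o=c['origin'],a=c['attitude']);cv2.imwrite('pics/w6.png',im[...,::-1])
P=cloud(c,d)
hsv=cv2.cvtColor(im,cv2.COLOR_RGB2HSV);H,S,V=[hsv[...,i].astype(int) for i in range(3)]
m=((H>80)&(H<100)&(S>60)&(V>190)).astype(np.uint8)
for k in cv2.findContours(m,cv2.RETR_EXTERNAL,cv2.CHAIN_APPROX_NONE)[0]:
    if cv2.contourArea(k)>800:
        b=np.zeros_like(m);cv2.drawContours(b,[k],-1,1,-1);q=P[(cv2.erode(b,np.ones((7,7)))>0)];A=np.c_[q[:,:2]-q[:,:2].mean(0),np.ones(len(q))];print(q.mean(0).round(4),'tilt',np.linalg.lstsq(A,q[:,2],rcond=None)[0].round(4))
v,u=np.nonzero((H<22)&(S>180)&(V>120)&(P[...,2]<.06));print('ridge px',u.mean(),v.mean(),u.min(),u.max(),v.min(),v.max(),on_plane(c,u.mean(),v.mean(),.043))
E
```

```text
t: 8.65
tcp_pos: [0.4843, -0.1244, 0.2434]
tool_rot: [0.014, 1.0, -0.0, 0.001]
force: [0.1, 0.3, 0.2]
finger_gap: 0.085
gripper_force: 0.0
t 8.65 tcp [ 0.4843 -0.1244  0.2434] yawY 88.38 tilt [ 0.0018 -0.001  -1.    ] gap 0.085 F [0.1 0.3 0.2]
dp total [-0.0074 -0.2749  0.187 ] rot 0.0001
[ 0.4825 -0.1242  0.0436] tilt [-0.2439  0.0075  0.0436]
ridge px 171.97333333333333 190.82666666666665 166 177 179 204 [ 0.47854243 -0.24973598  0.043     ]
```

View pics/w6.png

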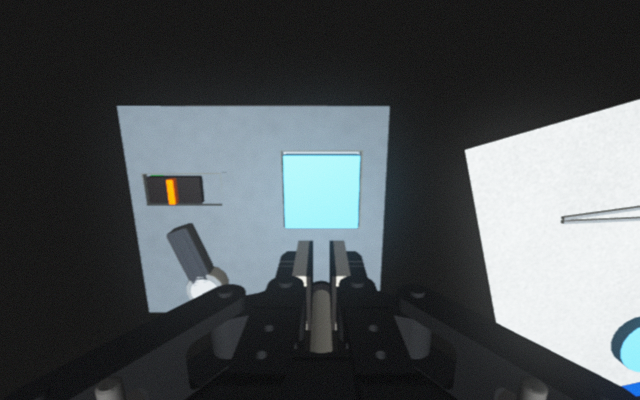

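The plate lies square in the well at (321,190). The ridge is at (172,191), at its off end, and the loupe at (195,260) is clear of it. Next I move to the ridge's far side with the fingers shut.

```bash
python3 -m crank '[{"dp":[0.0002,-0.0304,0.01],"delta_rot":[0,0,0],"fingers":-1},{"dp":[0.0002,-0.0304,0.01],"delta_rot":[0,0,0],"fingers":-1},{"dp":[0.0002,-0.0304,0.01],"delta_rot":[0,0,0],"fingers":-1},{"dp":[0.0002,-0.0304,0.01],"delta_rot":[0,0,0],"fingers":-1},{"dp":[0.0002,-0.0304,0.02],"delta_rot":[0,0,0],"fingers":-1},{"dp":[0.0002,-0.0304,0.02],"delta_rot":[0,0,0],"fingers":-1},{"dp":[0.0002,-0.0304,0.02],"delta_rot":[0,0,0],"fingers":-1},{"dp":[0.0002,-0.0304,0.02],"delta_rot":[0,0,0],"fingers":-1},{"dp":[0.0002,-0.0304,0.02],"delta_rot":[0,0,0],"fingers":-1},{"dp":[0.0002,-0.0304,0.02],"delta_rot":[0,0,0],"fingers":-1},{"dp":[0,0,0.01],"delta_rot":[0,0,0],"fingers":-1},{"dp":[0,0,0],"delta_rot":[0,0,0],"fingers":-1}]' 25
python3 - <<'E'
from h import *
goto(.4789,-.2762,.1115,88.35)
c=manip.camera_model('wrist')
im,d=manip.snapshot('wrist');cv2.imwrite('pics/w7.png',im[...,::-1])
P=cloud(c,d);s=manip.sense();Q=(P-s['tcp_pos'])@Rm(s['tool_rot'])*1000
m=(d>0)&(abs(Q[...,1])<30)&(abs(Q[...,0])<14)&(Q[...,2]<77)&(Q[...,2]>50);q=Q[m];print('tip fwd',np.percentile(q[:,2],[95,99,100]).round(1),'y span',q[:,1].min(),q[:,1].max())
E
```

```text
t: 9.7
tcp_pos: [0.4783, -0.2769, 0.1557]
tool_rot: [0.015, 1.0, 0.001, -0.001]
force: [-0.2, 0.2, 0.1]
finger_gap: -0.001
gripper_force: 0.0
t 9.7 tcp [ 0.4783 -0.2769  0.1557] yawY 88.26 tilt [-0.002   0.0021 -1.    ] gap -0.001 F [-0.2  0.2  0.1]
dp total [-0.0013  0.0013  0.0884] rot -0.0002
tip fwd [66.9 68.6 69.8] y span -14.414125017225624 12.812063180846293
```

View pics/w7.png

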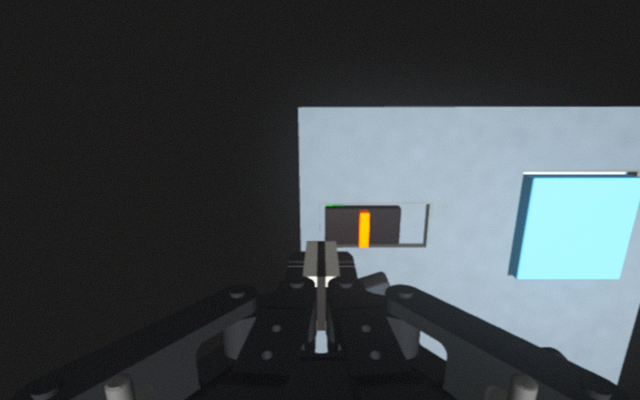

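The shut fingertips at (320,245) are left of the ridge at (364,228), in line with it in x. The plate sits flat in its well. Descending beside the ridge now.

```bash
python3 -m crank '[{"dp":[-0.0013,0.0013,0.03],"delta_rot":[0,0,0],"fingers":-1},{"dp":[0,0,0.03],"delta_rot":[0,0,0],"fingers":-1},{"dp":[0,0,0.016],"delta_rot":[0,0,0],"fingers":-1},{"dp":[0,0,0.008],"delta_rot":[0,0,0],"fingers":-1},{"dp":[0,0,0.003],"delta_rot":[0,0,0],"fingers":-1},{"dp":[0,0,0],"delta_rot":[0,0,0],"fingers":-1}]' 25
```

```text
t: 10.25
tcp_pos: [0.4798, -0.2754, 0.114]
tool_rot: [0.014, 1.0, 0.0, -0.0]
force: [0.7, 0.6, 0.4]
finger_gap: -0.002
gripper_force: 0.0
```

```bash
python3 -m crank '[{"dp":[0,0.006,0],"delta_rot":[0,0,0],"fingers":-1},{"dp":[0,0.006,0],"delta_rot":[0,0,0],"fingers":-1},{"dp":[0,0.004,0],"delta_rot":[0,0,0],"fingers":-1},{"dp":[0,0.004,0],"delta_rot":[0,0,0],"fingers":-1},{"dp":[0,0,0],"delta_rot":[0,0,0],"fingers":-1}]' 25
python3 -m crank '[{"dp":[0,0.004,0],"delta_rot":[0,0,0],"fingers":-1},{"dp":[0,0.004,0],"delta_rot":[0,0,0],"fingers":-1},{"dp":[0,0.004,0],"delta_rot":[0,0,0],"fingers":-1},{"dp":[0,0,0],"delta_rot":[0,0,0],"fingers":-1}]' 25
```

```text
t: 10.67
tcp_pos: [0.4799, -0.2651, 0.1141]
tool_rot: [0.014, 1.0, 0.0, -0.0]
force: [-0.5, -0.5, -0.7]
finger_gap: 0.001
gripper_force: 0.0
t: 11.0
tcp_pos: [0.4802, -0.2599, 0.1139]
tool_rot: [0.014, 1.0, -0.0, 0.0]
force: [-0.1, -1.9, -0.2]
finger_gap: 0.0
gripper_force: 0.8
```

```bash
python3 -m crank '[{"dp":[0,-0.004,0],"delta_rot":[0,0,0],"fingers":-1},{"dp":[0,0,0.004],"delta_rot":[0,0,0],"fingers":-1},{"dp":[0,0.004,0],"delta_rot":[0,0,0],"fingers":-1},{"dp":[0,0.004,0],"delta_rot":[0,0,0],"fingers":-1},{"dp":[0,0.004,0],"delta_rot":[0,0,0],"fingers":-1},{"dp":[0,0.004,0],"delta_rot":[0,0,0],"fingers":-1},{"dp":[0,0,0],"delta_rot":[0,0,0],"fingers":-1}]' 25
```

```text
t: 11.58
tcp_pos: [0.4801, -0.2528, 0.1118]
tool_rot: [0.014, 1.0, 0.001, -0.0]
force: [0.6, 0.6, -0.1]
finger_gap: -0.004
gripper_force: 0.0
```

```bash
python3 -m crank '[{"dp":[0,0.004,0],"delta_rot":[0,0,0],"fingers":-1},{"dp":[0,0.004,0],"delta_rot":[0,0,0],"fingers":-1},{"dp":[0,0.004,0],"delta_rot":[0,0,0],"fingers":-1},{"dp":[0,0,0],"delta_rot":[0,0,0],"fingers":-1}]' 25
python3 -m crank '[{"dp":[0,0.004,0],"delta_rot":[0,0,0],"fingers":-1},{"dp":[0,0.004,0],"delta_rot":[0,0,0],"fingers":-1},{"dp":[0,0,0],"delta_rot":[0,0,0],"fingers":-1}]' 25
```

```text
t: 11.92
tcp_pos: [0.4804, -0.2472, 0.1119]
tool_rot: [0.014, 1.0, 0.0, -0.0]
force: [0.3, 0.5, -0.2]
finger_gap: 0.0
gripper_force: 0.0
t: 12.17
tcp_pos: [0.4806, -0.2463, 0.112]
tool_rot: [0.013, 1.0, -0.003, 0.0]
force: [-3.9, -10.0, -2.4]
finger_gap: -0.004
gripper_force: 4.8
```

It has travelled 14 mm from first contact and met the hard stop at 10 N. I'll back off, lift and check.

```bash
python3 -m crank '[{"dp":[0,-0.01,0],"delta_rot":[0,0,0],"fingers":-1},{"dp":[0,-0.015,0],"delta_rot":[0,0,0],"fingers":-1},{"dp":[0,0,-0.02],"delta_rot":[0,0,0],"fingers":-1},{"dp":[0,0,-0.05],"delta_rot":[0,0,0],"fingers":-1},{"dp":[0,0,-0.07],"delta_rot":[0,0,0],"fingers":-1},{"dp":[0,0,-0.07],"delta_rot":[0,0,0],"fingers":-1},{"dp":[0,0,-0.05],"delta_rot":[0,0,0],"fingers":-1},{"dp":[0,0,0],"delta_rot":[0,0,0],"fingers":-1},{"dp":[0,0,0],"delta_rot":[0,0,0],"fingers":-1}]' 25
python3 - <<'E'
from h import *
c=manip.camera_model('wrist')
im,d=manip.snapshot('wrist');cv2.imwrite('pics/w8.png',im[...,::-1])
P=cloud(c,d);hsv=cv2.cvtColor(im,cv2.COLOR_RGB2HSV);H,S,V=[hsv[...,i].astype(int) for i in range(3)]
m=(H>80)&(H<100)&(S>60)&(V>150)&(P[...,2]>.03)
m=cv2.erode(m.astype(np.uint8),np.ones((9,9)))>0;q=P[m];print(q.mean(0).round(4),'z range',np.percentile(q[:,2],[5,50,95]).round(4))
v,u=np.nonzero((H<22)&(S>180)&(V>120)&(P[...,2]<.06)&(P[...,2]>.03));print('ridge',u.mean(),v.mean(),on_plane(c,u.mean(),v.mean(),.043))
E
```

```text
t: 12.92
tcp_pos: [0.4809, -0.2563, 0.2441]
tool_rot: [0.014, 1.0, -0.001, 0.002]
force: [-1.3, 0.2, -0.6]
finger_gap: -0.002
gripper_force: 0.0
[ 0.4824 -0.1251  0.0433] z range [0.0413 0.0424 0.0435]
ridge 343.06410256410254 190.28205128205127 [ 0.47914008 -0.2378689   0.043     ]
```

View pics/w8.png

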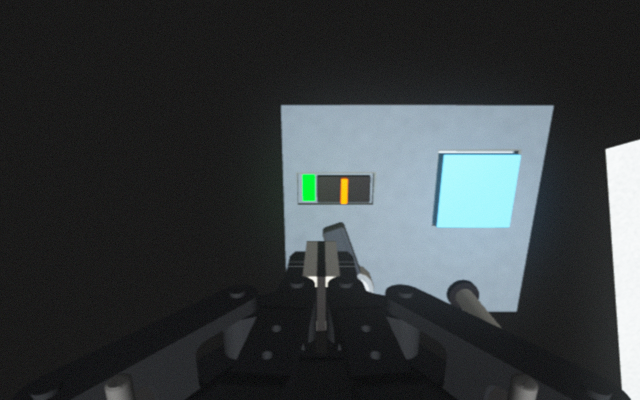

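The green mark shows at (309,188), with the ridge at the on end (343,190). The plate is flat in the well (top z ≈ 0.0424), and nothing is touched.

```bash
python3 -c "
from station import manip
print(manip.sign_off())"
```

```text
the job is handed in; nothing more can be done
None
```

The square blue filter lies flat at the bottom of the well and is released; the base was then switched fully on (green mark showing) and the job handed in after about 13 s of robot time, with no verdict returned.

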